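# Slide the drip tray under the draining bridge

### The job

The plaster ring on the low wooden bridge is about to drip: push the blue drip tray with your fingers in lengthwise between the bridge's side cheeks, until it lies straight under the bridge with about the same length sticking out on both sides, then take your hand away. Keep the tray flat on the bench all the way, never lifted or tipped, and leave the ring and the other things on the bench where they stand.

Things in the scene. Friction and masses are not known exactly. Their poses are not given: they have to be found in the camera images.
- tray: shallow open blue plastic drip tray, loose, 0.2 to 0.42 kg: 100 mm wide (its x), 260 mm long (its y), 20 mm high, walls and floor 4 mm thick, so that fingers can push its walls from outside or from inside. It lies flat on the bench to the robot's right of the bridge, askew. Origin: centre of the underside; its +y end is the one nearest the bridge.
- tray_front (a point): middle of the tray's +y end (the end that goes in first), at the outer face, 10 mm above the tray's underside
- bridge: low wooden draining bridge of five slats on two side cheeks, fixed to the bench: 160 mm wide (its x), 110 mm deep (its y), 42 mm high. The passage under it runs along its y, open at both ends: 124 mm wide between the cheeks, 30 mm high. The tray goes in from the -y side, moving along +y. Origin: on the bench, at the centre of the bridge.
- bridge_middle (a point): middle of the passage under the bridge, 15 mm above the bench
- ring: white plaster ring, 128 mm across, 80 mm high, standing loose on top of the bridge, in its middle (it overhangs the slats by about 9 mm on the two open sides); its top is 122 mm above the bench. Origin: centre of its underside. Not to be moved.
- jar_blue: blue jar with a white cap, 60 mm across, 120 mm high, a bystander towards the back of the bench. Origin: centre of its underside.
- cup: grey clay cup, 78 mm across, 83 mm high, a bystander towards the back of the bench. Origin: centre of its underside.
- jar_amber: amber jar with a white cap, 66 mm across, 105 mm high, a bystander at the left. Origin: centre of its underside.
- plug: white plaster plug, 43 mm across, 38 mm high, a bystander near the robot. Origin: centre of its underside.
There are look-alikes about, which are no part of the job. There is more than one size of the bridge; the job needs the larger.

How it is judged:
On the way:
1. the tray's front end has entered the passage, flat on the bench, between the cheeks (y of tray_front in the frame of bridge above -0.05 m and x of tray_front in the frame of bridge between -0.04 and 0.04 m and height (world z) of tray below 0.006 m), for 0.1 s.
At the end, for the whole second after the job is handed in: The tray lies at rest flat on the bench under the bridge, its centre within 20 mm of the bridge's centre along and across the passage, straight to within 0.12 rad; the ring still stands on the bridge within 10 mm of where it was (y of tray in the frame of bridge between -0.02 and 0.02 m and x of tray in the frame of bridge between -0.02 and 0.02 m and angle between the y axis of tray and the y axis of bridge, either way round below 0.12 rad and height (world z) of tray below 0.004 m and angle between tray's own z axis and vertical below 0.03 rad and linear speed of tray below 0.01 m/s and distance of ring from where it was at the start of the episode below 0.01 m and angle between ring's own z axis and vertical below 0.05 rad); the robot touches nothing.
It fails at once if the tray is lifted off the bench or tipped (height (world z) of tray above 0.01 m or angle between tray's own z axis and vertical above 0.1 rad).
It fails at once if the plaster ring is shifted or tipped (distance of ring from where it was at the start of the episode above 0.012 m or angle between ring's own z axis and vertical above 0.1 rad).
It fails at once if a bystander is pushed away or knocked over (distance of any of jar_blue, cup, jar_amber, plug from where it was at the start of the episode above 0.02 m or angle between any of jar_blue, cup, jar_amber, plug's own z axis and vertical above 0.3 rad).
It also fails if it takes over 72 s, if anything falls off the work surface, if the arm or the gripper's body presses on something with over 40 N, if the wrist force passes 120 N, or if a joint passes its speed limit or range.

### The arm

A 7-joint arm with a two-finger parallel gripper is mounted at the origin on the work surface; the furniture and walls round the work are solid. World frame = base frame: x ahead of the robot, y to its left, z up, the work surface at z = 0. Lengths are in m, angles in rad, forces in N, time in s.
With the tool pointing down it reaches from about 0.425 to 1.025 m from the base axis. Payload 3.6 kg.
Tool frame: the origin (TCP) lies at the very end of the fingers, on their centre line; the grasp point (between the pads) lies 19 mm behind it (r.grip_point_offset is the distance from the TCP to the grasp point, in m); z points along the fingers, y is the line along which they close (so a half turn about z gives the same grasp; the last joint's range is limited). The gripper opens to 85 mm and grips with 20 to 120 N. Pads are 22 mm wide; open, the fingers measure 114 mm over their backs; the gripper's body (76 mm by 85 mm) begins 54 mm behind the grasp point. The pads swing forward as they close: fully open they stand 13 mm farther back than shut.
Start: joints at [1.04, 0.591, 0.048, 1.609, -0.033, 0.943, -0.034], TCP at [0.307, -0.657, 0.231] pointing down, gripper open.
Joint ranges: [-2.69, 2.69], [-0.47, 2.24], [-1.27, 1.36], [0.19, 2.51], [-1.53, 4.68], [0.08, 2.07], [-3.09, 3.09]. Speed limits (rad/s): [2.57, 2.57, 3.14, 3.14, 3.14, 3.14, 3.14].

### API

Orientations are given as a rotation vector (axis times angle).
In Python, from bench import r, optics, job, nets gives the robot as it stands.
- The arm moves only by the shell command python3 -m jog 'ROWS'. ROWS is JSON, a list of rows, each a list of 5 numbers: the finger opening in mm, from 0 to 85.4, then the shift along the world's x, y, z in mm, then the turn about the world's z in rad. In form: [[jaw, dx, dy, dz, roll], ...]. A call has 1 to 10 rows; each row shifts and turns the commanded pose from where the row before left it; what a row does not reach is not made up. A row lasts 1/8 s, in which the tool goes at most 62.5 mm and 10.7 degrees, less where a joint would pass 70% of its speed; a pose out of reach is approached as far as the arm can. A call with a gripper value outside its range is refused whole. The fingers move at their own pace and stop on an object; the grip force is fixed at half the most. Time passes only in rows, so rows that do not move let the fingers close. It gives the time, the measured TCP pose, the force, the opening and the grip force at its end, in the units of the state.
- r.get_state(): the state, without advancing time (a new reading comes with each control period).
- optics.read_camera(name): name is "side" or "top"; returns a dict with "image" (480x640x3 uint8, blue, green, red), "mtx" (3x3 intrinsics, pixels), "rvec" (rotation vector, rad) and "tvec" (3), from world to camera coordinates, as OpenCV has them. Camera axes: x right, y down, z forward; pixel columns grow to the right and rows downward; lengths in m; the calibration is good to about 2 mm. A picture is of the moment at which its call begins. There is no depth.
- job.job_done(): hands the job in; it is judged then, once.
Trained networks look in a picture, given as the dict that the camera call returned (one of the last four; its "shot" number tells which), for a name from the list of things; names that differ only in an ending like _2 or _b are one class to them, and where a whole thing is asked for, a point or a joint stands for the part that bears it (a point fixed in the world has none). Each returns a list of dicts, best first, with "conf" (0 to 1); they miss things now and then, are a little off and sometimes report something else, mostly with a low value. They report only what shows in the picture. A call takes as long as a camera call. They do not tell look-alikes from the thing itself.
- nets.look_for(picture, label): "bbox" ([left, top, right, bottom] in pixels, round what is visible of it).
- nets.outline_of(picture, label): "region" (480x640 bool, what is visible of it) and "bbox" ([left, top, right, bottom] in pixels, round what is visible of it).
The state is a dict: "time_s": time; "qpos": joint angles; "joint_vel": joint speeds; "joint_efforts": joint torques, N m; "position": TCP position; "ee_rot": TCP orientation; "force": force on the tool from outside, world axes, zero at the start; "moment": the same for the moment, N m; "opening": opening from 0.0 (shut) to 1.0 (fully open); "grasp_force": force on a finger pad.
Only numpy, scipy, OpenCV 4.12 (cv2) and the standard library are available. Lean on these libraries where they do the work, as an engineer would, in place of code of your own. Each camera call takes 0.05 s, during which the arm holds its last target. There are 200 camera calls.

## Working session

There is one attempt and no reset: what is moved stays moved. The work goes in short steps, Python scripts to look and compute and a shell command to move; the robot and the scene stay as the last step left them, time stands still between calls to the robot, and variables do not carry over. Pictures are saved under pics/ and viewed, at most 10 in all, crops included, and the job is handed in when it is done.

```bash
mkdir -p pics; ls; python3 - <<'E'
from bench import r, optics, job, nets
import cv2
for n in ("top","side"):
    p=optics.read_camera(n); cv2.imwrite(f"pics/{n}0.png",p["image"])
    for l in ("tray","bridge","ring","jar_blue","cup","jar_amber","plug"):
        print(n,l,[(round(d["conf"],2),[int(v) for v in d["bbox"]]) for d in nets.look_for(p,l)])
    print(p["mtx"].round(1).tolist(),cv2.Rodrigues(p["rvec"])[0].round(2).tolist(),p["tvec"])
E
```

```text
pics
top tray [(0.87, [411, 184, 524, 235])]
top bridge [(0.75, [201, 339, 246, 397]), (0.7, [303, 188, 352, 240]), (0.56, [413, 187, 525, 237])]
top ring [(0.96, [297, 162, 356, 229])]
top jar_blue [(0.77, [433, 106, 474, 151])]
top cup [(0.89, [359, 110, 393, 153]), (0.23, [376, 265, 393, 286])]
top jar_amber [(0.82, [178, 171, 220, 209])]
top plug [(0.87, [373, 265, 393, 288]), (0.29, [359, 109, 393, 153])]
[[512.0, 0.0, 324.7], [0.0, 512.0, 236.9], [0.0, 0.0, 1.0]] [[0.07, -1.0, 0.0], [-0.97, -0.07, -0.23], [0.23, 0.01, -0.97]] [0.0875246  0.46243708 1.07975438]
side tray [(0.95, [218, 327, 345, 468])]
side bridge [(0.68, [249, 150, 299, 189]), (0.67, [320, 253, 411, 310])]
side ring [(0.71, [337, 221, 401, 290]), (0.49, [322, 253, 411, 310])]
side jar_blue [(0.71, [365, 374, 400, 439])]
side cup [(0.57, [398, 305, 443, 362])]
side jar_amber [(0.82, [414, 163, 442, 211]), (0.21, [217, 330, 346, 471])]
side plug [(0.69, [259, 277, 279, 304])]
[[605.9, 0.0, 326.5], [0.0, 605.9, 243.9], [0.0, 0.0, 1.0]] [[0.85, 0.52, 0.01], [0.37, -0.6, -0.71], [-0.37, 0.61, -0.7]] [-0.43767673 -0.04887101  1.42599763]
```

View pics/top0.png

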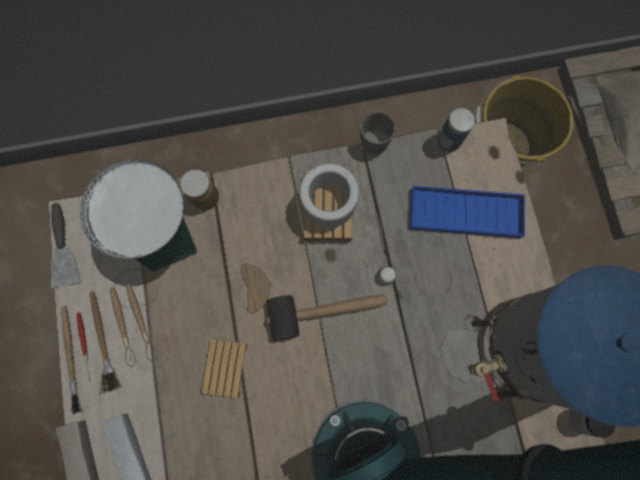

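View pics/side0.png

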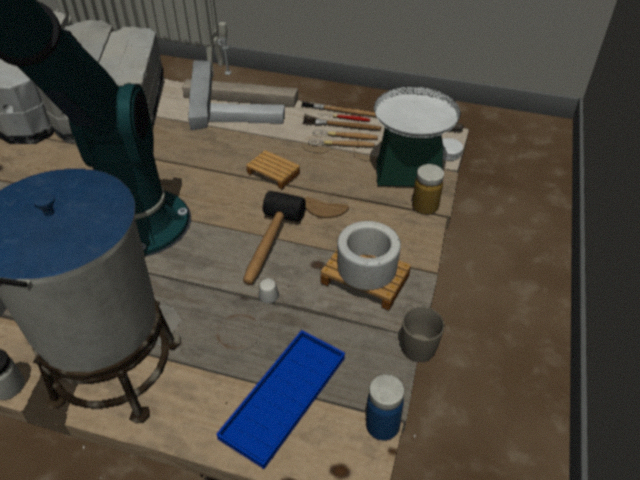

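The top view shows the robot's base at the bottom, with image right as −y.

Candidates:
- **Bridge:** the one with the ring at top px (328,215) / side px (366,278), or the bare small one at top (223,368) / side (273,168). I choose the one carrying the ring, which is also the larger.
- **Tray:** only the blue one, at top (467,211) / side (282,397). The blue lid at (610,345) belongs to the pot.

Next I fit poses by silhouette in both views.

```bash
cat > h.py <<'E'
from bench import r, optics, job, nets
import cv2, numpy as np
from scipy.optimize import minimize
def box(w,l,z0,z1):
    return np.array([[x,y,z] for x in(-w/2,w/2) for y in(-l/2,l/2) for z in(z0,z1)])
def cyl(rad,z0,z1):
    a=np.linspace(0,2*np.pi,40); return np.array([[rad*np.cos(t),rad*np.sin(t),z] for t in a for z in(z0,z1)])
TRAY=[box(.1,.26,0,.02)]
BRIDGE=[box(.16,.11,0,.042)]; RING=[cyl(.064,.042,.122)]
S=4
def sil(parts,q,p,z=0):
    c,s=np.cos(q[2]),np.sin(q[2]); m=np.zeros((480*S,640*S),np.uint8)
    for P in parts:
        W=P@np.array([[c,s,0],[-s,c,0],[0,0,1]])+[q[0],q[1],z]
        u=cv2.projectPoints(W,p["rvec"],p["tvec"],p["mtx"],None)[0][:,0]
        cv2.fillConvexPoly(m,cv2.convexHull(np.round((u+.5)*S).astype(np.int32)),255)
    return cv2.resize(m,(640,480),interpolation=cv2.INTER_AREA)/255.
def fit(parts,masks,q0,free=(1,1,1),z=None):
    sc=np.array([.02,.02,.15]); 
    f=lambda v:sum(np.abs(sil(parts,q0+v[:3]*sc,p,v[3]*.02 if z else 0)-m).sum()/m.sum() for p,m in masks)
    n=4 if z else 3; sim=np.vstack([np.zeros(n),np.eye(n)])
    o=minimize(f,np.zeros(n),method="Nelder-Mead",options=dict(initial_simplex=sim,xatol=.005,fatol=1e-4,maxfev=400))
    o=minimize(f,o.x,method="Nelder-Mead",options=dict(initial_simplex=o.x+.3*sim,xatol=.005,fatol=1e-4,maxfev=300))
    return np.r_[q0+o.x[:3]*sc,o.x[3:]*.02],o.fun
def mask(p,l,near):
    best=[d for d in nets.outline_of(p,l) if d["region"][near[1]-15:near[1]+16,near[0]-15:near[0]+16].any()]
    return best[0]["region"].astype(float) if best else np.zeros((480,640))
def ground(p,uv,z=0):
    R=cv2.Rodrigues(p["rvec"])[0]; d=R.T@np.linalg.inv(p["mtx"])@np.r_[uv,1]; c=-R.T@np.ravel(p["tvec"])
    return c+d*(z-c[2])/d[2]
def blue(p,box):
    h=cv2.cvtColor(p["image"],cv2.COLOR_BGR2HSV); m=cv2.inRange(h,(110,150,40),(130,255,255)).astype(float)/255
    k=np.zeros_like(m); k[box[1]:box[3],box[0]:box[2]]=1; return m*k
E
cat > m.py <<'E'
from h import *
T=optics.read_camera("top"); D=optics.read_camera("side")
tm=[(T,mask(T,"tray",(467,211))),(D,mask(D,"tray",(282,397)))]
g=ground(T,(467,211)); q0=np.array([g[0],g[1],.0])
print("tray",fit(TRAY,tm,q0),fit(TRAY,tm,q0,z=1))
tb=[(T,blue(T,(400,175,535,245))),(D,blue(D,(205,320,355,480)))]
print("tray colour",fit(TRAY,tb,q0))
bm=[]
for p,a,b in((T,(328,195),(328,232)),(D,(368,255),(366,300))):
    R=mask(p,"ring",a); B=mask(p,"bridge",b); print(R.sum(),B.sum())
    m=np.maximum(R,B).astype(np.uint8)
    cs=cv2.findContours(m,cv2.RETR_EXTERNAL,cv2.CHAIN_APPROX_NONE)[0]; cv2.drawContours(m,cs,-1,1,-1)
    bm.append((p,m.astype(float)))
g=ground(T,(328,205),.06)
q,f=fit(BRIDGE+RING,bm,np.array([g[0],g[1],0.])); print("bridge",q,f,fit(BRIDGE+RING,bm,np.array([g[0],g[1],0.]),z=1))
for n,uv,z in(("jar_blue",(453,140),.05),("cup",(375,132),.04),("plug",(384,277),.02)): print(n,ground(T,uv,z))
qt,_=fit(TRAY,tb,q0)
for (p,_),nm in zip(tb,("t","s")):
    im=p["image"].copy()
    for P,qq in((TRAY,qt),(BRIDGE,q),(RING,q)):
        cs=cv2.findContours((sil(P,qq,p)>.5).astype(np.uint8),cv2.RETR_EXTERNAL,cv2.CHAIN_APPROX_NONE)[0]; cv2.drawContours(im,cs,-1,(0,255,255),1)
    c=im[150:260,270:550] if nm=="t" else im[200:480,200:480]
    globals()[nm]=cv2.resize(c,None,fx=2,fy=2) if nm=="t" else cv2.resize(c,(370,370))
o=np.zeros((600,560,3),np.uint8);o[:220,:]=t;o[225:595,:370]=s;cv2.imwrite("pics/fit.png",o)
E
time python3 m.py; python3 -c "
from bench import r
s=r.get_state();print(s['position'],s['ee_rot'],s['opening'],s['time_s'])"
```

```text
tray (array([ 0.54906808, -0.20541553, -0.01705177]), np.float64(0.0786415804016217)) (array([ 0.54900909, -0.20602068, -0.01627022,  0.0039511 ]), np.float64(0.054134710388042365))
tray colour (array([ 0.5472575 , -0.20439068, -0.00384494]), np.float64(0.9189477296923423))
2281.0 1365.0
3681.0 1221.0
bridge [0.53803078 0.11718904 0.07199533] 0.2268967828871019 (array([0.5375597 , 0.11713478, 0.06126493, 0.00176734]), np.float64(0.22563049941932778))
jar_blue [ 0.70644122 -0.16267094  0.05      ]
cup [0.71882662 0.01798901 0.04      ]
plug [ 0.38018901 -0.01946867  0.02      ]
[ 0.30670139 -0.65696569  0.23132407] [ 3.06689679e+00  6.80729544e-01 -2.69001570e-05] 1.0017331162861052 1.2
real	0m5.361s
user	0m7.232s
sys	0m0.692s
```

View pics/fit.png

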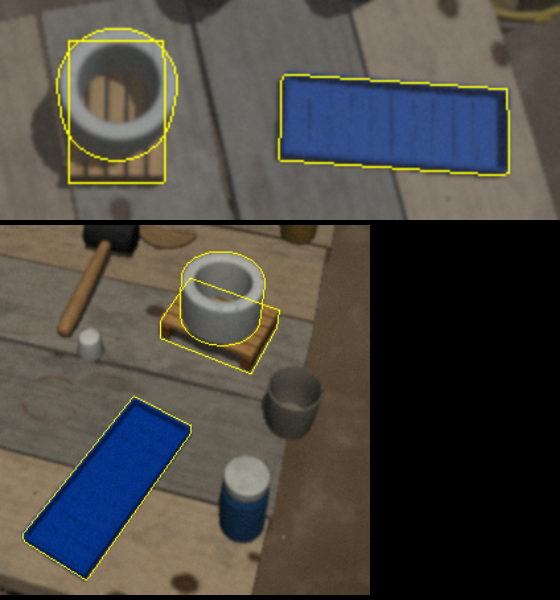

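The tray fit is tight. The bridge fit is looser, so I'll check it in one close crop.

```bash
cat > z.py <<'E'
from h import *
T=optics.read_camera("top"); D=optics.read_camera("side")
q=np.array([.538,.117,.066]); out=[]
for p,(x,y,w,h),k in((T,(285,150,80,100),5),(D,(310,210,110,110),3.6)):
    M=np.array([[k,0,-k*x],[0,k,-k*y]],float); im=cv2.warpAffine(p["image"],M,(400,500),flags=cv2.INTER_CUBIC)
    im=cv2.convertScaleAbs(im,alpha=1.7)
    c,s=np.cos(q[2]),np.sin(q[2])
    for P,col in((BRIDGE[0],(0,255,255)),(RING[0],(0,255,0))):
        W=P@np.array([[c,s,0],[-s,c,0],[0,0,1]])+[q[0],q[1],0]
        u=cv2.projectPoints(W,p["rvec"],p["tvec"],p["mtx"],None)[0][:,0]; u=(u+.5-[x,y])*k
        for a in u: cv2.circle(im,tuple(int(v) for v in a),3 if len(P)<9 else 1,col,-1)
    out.append(im)
cv2.imwrite("pics/z.png",np.hstack(out))
E
python3 z.py
```

```text
(no output)
```

View pics/z.png

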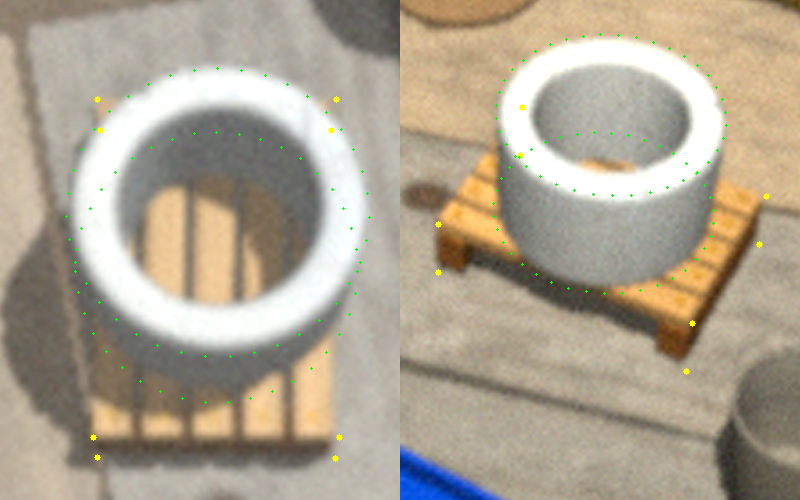

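```bash
python3 - <<'E'
from h import *
from scipy.optimize import least_squares
T=optics.read_camera("top"); D=optics.read_camera("side")
O=[(T,5,(285,150),[(93,436),(333,437)],[(-1,1,.042),(-1,-1,.042)]),
   (D,3.6,(310,210),[(40,213),(297,318),(362,196),(284,357)],[(-1,-1,.042),(1,-1,.042),(1,1,.042),(1,-1,0)])]
def f(q,full=True):
    e=[]
    for p,k,o,px,m in O:
        m=np.array(m,float)*[.08,.055,1]; c,s=np.cos(q[2]),np.sin(q[2])
        W=m@np.array([[c,s,0],[-s,c,0],[0,0,1]])+[q[0],q[1],0]
        u=cv2.projectPoints(W,p["rvec"],p["tvec"],p["mtx"],None)[0][:,0]
        e.append((u-(np.array(px)/k+o-.5)).ravel())
    return np.concatenate(e)
s=least_squares(f,[.538,.117,.06]); print(s.x,s.fun.reshape(-1,2).round(1).tolist())
# ring top ellipse centre, z=.122
print(ground(T,np.array([220,207])/5+[285,150]-.5,.122),ground(D,np.array([212,118])/3.6+[310,210]-.5,.122))
E
```

```text
[0.53612321 0.12080373 0.07012464] [[-1.5, 1.1], [-0.2, 0.8], [-0.3, 1.8], [-1.0, -0.1], [1.3, -1.5], [0.9, 2.3]]
[0.53982451 0.11626556 0.122     ] [0.54058557 0.11336666 0.122     ]
```

```bash
python3 - <<'E'
from h import *
T=optics.read_camera("top"); D=optics.read_camera("side")
P=lambda p:p["mtx"]@np.c_[cv2.Rodrigues(p["rvec"])[0],np.ravel(p["tvec"])]
for a,b in(((623,342),(47,203)),):
    X=cv2.triangulatePoints(P(T),P(D),np.array(a,float),np.array(b,float)).ravel(); k=X[:3]/X[3]; print("knob",k)
for z in(.2,.25,.3):
  print(z,[ground(T,u,z)[:2].round(3).tolist() for u in((540,345),(610,268),(610,425))],[ground(D,u,z)[:2].round(3).tolist() for u in((0,205),(135,225),(60,175),(50,270))])
print("legs",[ground(D,u).round(3).tolist() for u in((137,415),(175,345),(55,400))])
print("bucket",ground(T,(545,130),.15))
E
```

```text
knob [ 0.247265   -0.32158826  0.41258516]
0.2 [[0.246, -0.29], [0.398, -0.426], [0.115, -0.41]] [[-0.078, -0.241], [0.182, -0.147], [-0.053, -0.117], [0.139, -0.308]]
0.25 [[0.243, -0.269], [0.387, -0.398], [0.12, -0.383]] [[-0.014, -0.269], [0.23, -0.181], [0.009, -0.153], [0.189, -0.331]]
0.3 [[0.241, -0.249], [0.377, -0.371], [0.124, -0.356]] [[0.05, -0.297], [0.277, -0.214], [0.072, -0.188], [0.239, -0.355]]
legs [[0.347, -0.373, 0.0], [0.303, -0.223, 0.0], [0.2, -0.428, -0.0]]
bucket [ 0.69669578 -0.33311832  0.15      ]
```

```bash
python3 -m jog '[[60,0,0,25,0],[60,0,0,25,0],[60,0,0,25,0],[60,0,0,25,0]]'
```

```text
time_s: 2.0
position: [0.3067, -0.6568, 0.3321]
ee_rot: [-3.067, -0.681, 0.0]
force: [-0.0, -0.3, -0.1]
opening: 0.702
grasp_force: 0.0
```

```bash
python3 -m jog '[[50,34,40,0,0.16],[50,34,40,0,0.16],[50,34,40,0,0.16],[50,34,40,0,0.16],[50,34,40,0,0.16],[50,35,40,0,0.16],[50,35,38,0,0.16],[50,0,0,0,0]]'
```

```text
time_s: 3.0
position: [0.5511, -0.3727, 0.3316]
ee_rot: [-2.225, -2.217, -0.007]
force: [-0.5, 0.1, 0.1]
opening: 0.585
grasp_force: 0.0
```

```bash
python3 -m jog '[[50,0,-3,-55,0],[50,0,0,-55,0],[50,0,0,-55,0],[50,0,0,-55,0],[50,0,0,-50,0],[50,0,0,-30,0],[50,0,0,-15,0],[50,0,0,0,0]]'; python3 - <<'E'
from h import *
T=optics.read_camera("top"); D=optics.read_camera("side")
a=cv2.resize(T["image"][150:270,380:570],(570,360)); b=cv2.resize(D["image"][320:480,160:380],(330,240))
o=np.zeros((600,570,3),np.uint8);o[:360]=a;o[360:,:330]=b;cv2.imwrite("pics/c.png",cv2.convertScaleAbs(o,alpha=1.6))
E
```

```text
time_s: 4.0
position: [0.546, -0.3824, 0.0157]
ee_rot: [-2.237, -2.204, 0.001]
force: [-0.3, 0.5, -0.8]
opening: 0.583
grasp_force: 0.0
```

View pics/c.png

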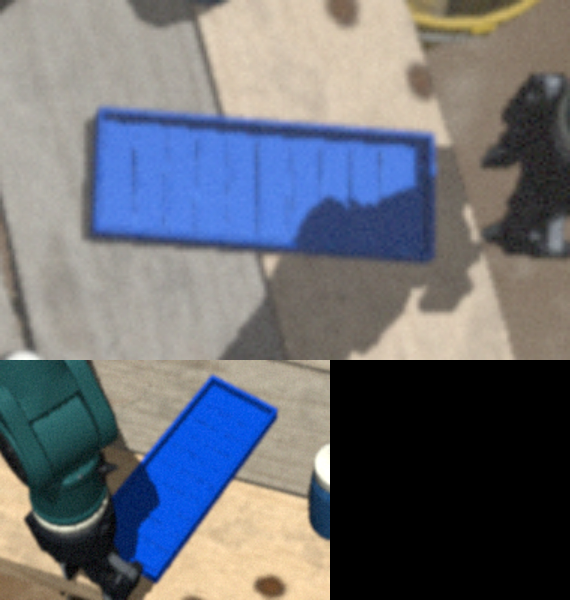

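Both fingertips, at crop px (485,155) and (490,235), stand behind the tray's rear wall and straddle its middle. I'll lower slightly and start pushing.

```bash
python3 -m jog '[[50,0,0,-11,0],[50,0,10,0,0],[50,0,10,0,0],[50,0,8,0,0],[50,0,8,0,0.0],[50,0,8,0,0],[50,0,8,0,0],[50,0,8,0,0],[50,0,8,0,0.0],[50,0,0,0,0]]'; cat > t.py <<'E'
from h import *
import sys
B=np.array([.538,.118,.066]); s=r.get_state(); t=s["position"]
T=optics.read_camera("top"); D=optics.read_camera("side")
def run(q0):
    tm=[]
    for p in(T,D):
        d=nets.outline_of(p,"tray"); u=cv2.projectPoints(np.array([[q0[0],q0[1],.0]]),p["rvec"],p["tvec"],p["mtx"],None)[0].ravel()
        d=[x for x in d if x["conf"]>.4]
        if d: tm.append((p,d[0]["region"].astype(float)))
    return fit(TRAY,tm,q0)
q,f=run(np.array([float(v) for v in sys.argv[1:4]]))
c,n=np.cos(B[2]),np.sin(B[2]); d=q[:2]-B[:2]
print("tray",q.round(4),"fit",round(f,3),"rel x,y,yaw",round(d[0]*c+d[1]*n,4),round(-d[0]*n+d[1]*c,4),round(q[2]-B[2],3),"tcp",t.round(4),s["force"].round(1))
E
python3 t.py .549 -.17 0
```

```text
time_s: 5.35
position: [0.5468, -0.3121, 0.0053]
ee_rot: [-2.234, -2.207, -0.001]
force: [-1.0, 0.3, -0.6]
opening: 0.584
grasp_force: 0.0
tray [ 5.486e-01 -1.679e-01 -3.000e-04] fit 0.36 rel x,y,yaw -0.0083 -0.286 -0.066 tcp [ 0.5468 -0.3121  0.0053] [-1.   0.3 -0.6]
```

```bash
python3 -m jog '[[50,0,8,0,0.012],[50,0,8,0,0.012],[50,0,8,0,0.012],[50,0,8,0,0.012],[50,0,8,0,0.012],[50,0,8,0,0.012],[50,0,8,0,0.012],[50,0,8,0,0],[50,0,8,0,0],[50,0,0,0,0]]'; python3 t.py .545 -.095 .06
```

```text
time_s: 6.8
position: [0.5467, -0.2403, 0.0053]
ee_rot: [-2.14, -2.299, -0.001]
force: [0.5, 0.2, 0.0]
opening: 0.585
grasp_force: 0.0
tray [ 0.5376 -0.0952  0.0835] fit 0.459 rel x,y,yaw -0.0144 -0.2127 0.018 tcp [ 0.5467 -0.2403  0.0053] [0.5 0.2 0. ]
```

```bash
python3 -m jog '[[50,0,9,0,0],[50,0,9,0,0],[50,0,9,0,0],[50,0,9,0,0],[50,0,9,0,0],[50,0,9,0,0],[50,0,9,0,0],[50,0,9,0,0],[50,0,8,0,0],[50,0,0,0,0]]'; python3 t.py .539 -.015 .07; python3 - <<'E'
from h import *
T=optics.read_camera("top"); D=optics.read_camera("side")
a=cv2.resize(T["image"][130:270,270:470],(600,420)); b=cv2.resize(D["image"][200:420,190:450],(200,170)); b=cv2.resize(D["image"][200:420,190:450],None,fx=.8,fy=.8)
o=np.zeros((600,600,3),np.uint8);o[:420]=a;o[420:420+b.shape[0],:b.shape[1]]=b;cv2.imwrite("pics/d.png",cv2.convertScaleAbs(o,alpha=1.7))
E
```

```text
time_s: 8.25
position: [0.5465, -0.1598, 0.0051]
ee_rot: [-2.139, -2.299, -0.001]
force: [-0.6, 0.4, -0.0]
opening: 0.591
grasp_force: 0.0
tray [ 0.5379 -0.0179  0.0897] fit 1.168 rel x,y,yaw -0.0091 -0.1356 0.024 tcp [ 0.5465 -0.1598  0.0051] [-0.6  0.4 -0. ]
```

View pics/d.png

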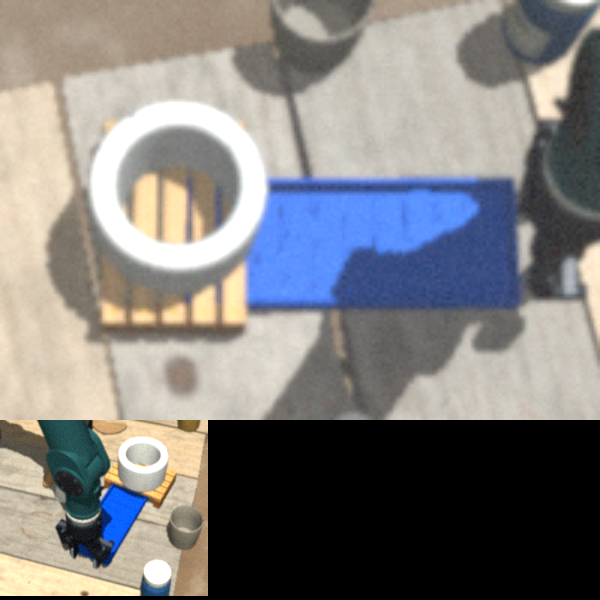

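The tray's front is inside the passage and clear of both cheeks: its near edge is at crop y 307 and the bridge's edge at 325. It runs parallel to the bridge, so I'll continue.

```bash
python3 -m jog '[[50,0,11,0,0],[50,0,11,0,0],[50,0,11,0,0],[50,0,11,0,0],[50,0,11,0,0],[50,0,11,0,0],[50,0,11,0,0],[50,0,11,0,0],[50,0,12,0,0],[50,0,0,0,0]]'; python3 - <<'E'
from h import *
T=optics.read_camera("top"); D=optics.read_camera("side")
a=cv2.resize(T["image"][140:260,230:430],(700,420)); b=cv2.resize(D["image"][200:350,270:450],(216,180))
o=np.zeros((600,700,3),np.uint8);o[:420]=a;o[420:,:216]=b;cv2.imwrite("pics/e.png",cv2.convertScaleAbs(o,alpha=1.7))
E
```

```text
time_s: 9.8
position: [0.547, -0.0598, 0.0054]
ee_rot: [-2.139, -2.3, -0.002]
force: [0.3, -0.9, 0.5]
opening: 0.585
grasp_force: 0.0
```

View pics/e.png

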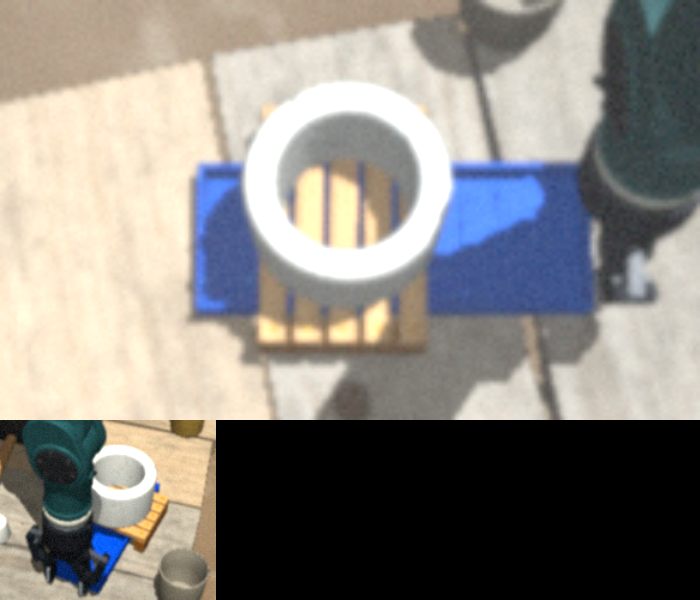

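The tray's ends are at crop x 195 and 595 and the bridge is centred at about 341, so about 35 mm remain. The TCP figures give 34 mm.

```bash
python3 -m jog '[[50,0,8,0,0],[50,0,8,0,0],[50,0,8,0,0],[50,0,7,0,0],[50,0,3,0,0],[50,0,0,0,0],[50,0,-10,0,0],[50,0,-20,0,0],[50,0,-20,0,0],[50,0,0,0,0]]'; python3 -m jog '[[50,0,-10,40,0],[50,0,-10,40,0],[50,0,-20,50,0],[50,0,-30,50,0],[50,0,-40,30,0],[50,0,-40,0,0],[50,0,-40,0,0],[50,0,-40,0,0],[50,0,0,0,0]]'; python3 - <<'E'
from h import *
T=optics.read_camera("top"); D=optics.read_camera("side")
q=np.array([.538,.118,.066])
out=[]
for p,(x,y),k,sz in((T,(240,140),3,(480,400)),(D,(290,190),2.2,(320,400))):
    M=np.array([[k,0,-k*x],[0,k,-k*y]],float); im=cv2.convertScaleAbs(cv2.warpAffine(p["image"],M,sz,flags=cv2.INTER_CUBIC),alpha=1.6)
    c,s=np.cos(q[2]),np.sin(q[2])
    for P,col in((BRIDGE[0],(0,255,255)),(TRAY[0][1::2],(0,0,255))):
        W=P@np.array([[c,s,0],[-s,c,0],[0,0,1]])+[q[0],q[1],0]
        u=(cv2.projectPoints(W,p["rvec"],p["tvec"],p["mtx"],None)[0][:,0]+.5-[x,y])*k
        for a in u: cv2.circle(im,tuple(int(v) for v in a),3,col,-1)
    out.append(im)
cv2.imwrite("pics/f.png",np.hstack(out))
E
```

```text
time_s: 11.15
position: [0.5464, -0.0807, 0.0053]
ee_rot: [2.147, 2.293, -0.001]
force: [1.2, 0.5, -0.4]
opening: 0.588
grasp_force: 0.0
time_s: 12.28
position: [0.5457, -0.3118, 0.215]
ee_rot: [2.148, 2.291, -0.002]
force: [-0.2, -0.2, -0.2]
opening: 0.589
grasp_force: 0.0
```

View pics/f.png

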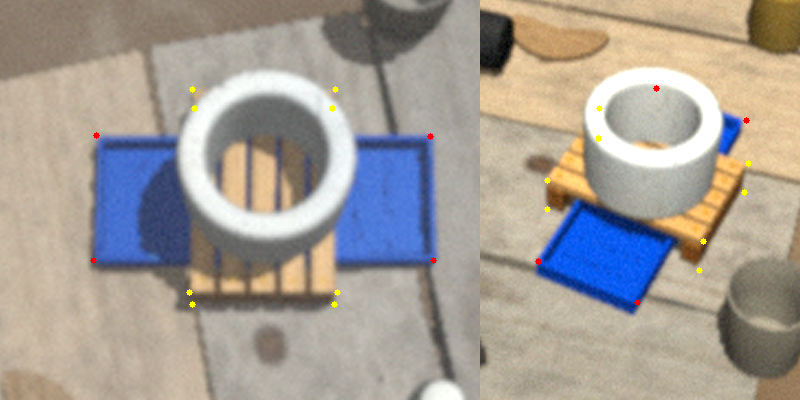

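The tray lies straight under the bridge, with about 94 px showing on the left and 100 px on the right (about 2 mm off centre). The ring and cup look where they were and the hand is well clear. I'm handing in.

```bash
python3 -c "
from bench import job
print(job.job_done())"
```

```text
the job is handed in; nothing more can be done
None
```

The blue tray is pushed in flat and straight under the larger bridge, about 2 mm off centre in the last camera picture, with the ring and bystanders undisturbed as far as I could see; the job is handed in, but no verdict came back.

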